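Put the blade guards on the right knives

TASK

The guards on the knife rack are on the wrong knives. Pull the long guard off the short pointed knife and press it fully home, past its click, on the long pointed knife, and move the short guard from the square-ended knife to the short pointed knife in the same way, so that the square-ended knife is left bare for polishing. Leave the bottle, the two tins and the whetstone around the rack where they are, and let go of everything at the end.

Things in the scene. Friction and masses are not known exactly. Their poses are not given: they have to be found in the camera images.
- rack: beech block 85 (x) x 250 (y) x 50 mm with a backboard, fixed to the bench; origin at the centre of its underside. The three knives stand in a row along its y, 75 mm apart, in any order, each turned up to 0.3 rad from the rack's yaw. Each knife's catch is a sprung ball at either edge, 8 mm over its shoulder: an unpressed guard hangs up on it 11 mm short of home; pressed past, it clicks and stays.
- backboard_top (a point): middle of the top edge of the rack's backboard: an upright plank 10 mm thick (x), 250 mm long (y), its top 125 mm above the bench, along the robot's side (-x) of the rack. Its inner face is 40 mm from the knives' centre line, so the fingers must not be opened wide beside a guard.
- long_knife_shoulder (a point): long pointed knife, bare at the start, fixed in the rack, blade up. Point: centre of the shoulder (top of the steel bolster, 15 x 31 mm), where a guard's end rests when home; 80 mm above the bench. z up, x across the blade's thickness, y across its width. Blade 4 mm thick (6 mm lowest 18 mm), 20 mm wide, 86 mm long with a 90-degree spear point over the last 10 mm.
- short_knife_shoulder (a point): short pointed knife, under the long guard at the start, fixed in the rack, blade up. Point: centre of the shoulder (top of the steel bolster, 15 x 31 mm), where a guard's end rests when home; 80 mm above the bench. z up, x across the blade's thickness, y across its width. Blade 4 mm thick (6 mm lowest 18 mm), 20 mm wide, 60 mm long with a 90-degree spear point over the last 10 mm.
- square_knife_shoulder (a point): square-ended knife, under the short guard at the start, fixed in the rack, blade up. Point: centre of the shoulder (top of the steel bolster, 15 x 31 mm), where a guard's end rests when home; 80 mm above the bench. z up, x across the blade's thickness, y across its width. Blade 4 mm thick (6 mm lowest 18 mm), 20 mm wide, 60 mm long, cut square at its end.
- long_guard: long blade guard: loose open-ended black plastic sleeve, 90 mm long (z), 15 mm thick (x), 34 mm wide (y), 30 g; slot right through, 9 x 23 mm at both ends (5 mm lips), wider inside; ends alike, either way up is right. Origin at its middle, 45 mm from each end. Starts home on the short pointed knife. About 7 N straight up frees it, then it slides; pressing home over the catch takes as much.
- short_guard: short blade guard: loose open-ended black plastic sleeve, 64 mm long (z), 15 mm thick (x), 34 mm wide (y), 30 g; slot right through, 9 x 23 mm at both ends (5 mm lips), wider inside; ends alike, either way up is right. Origin at its middle, 32 mm from each end. Starts home on the square-ended knife. About 7 N straight up frees it, then it slides; pressing home over the catch takes as much.
- oil_bottle: bystander: loose round amber bottle, 52 mm across, 200 mm tall, standing on the bench; origin at the centre of its underside
- cutlery_tin: bystander: loose round green tin, 76 mm across, 100 mm tall, with knife handles standing in it up to about 135 mm, standing on the bench; origin at the centre of its underside
- polish_tin: bystander: loose flat round tin, 72 mm across, 26 mm high, standing on the bench; origin at the centre of its underside
- whetstone: bystander: loose grey stone slab 50 (x) x 150 (y) x 22 mm, standing on the bench; origin at the centre of its underside
Mind the look-alikes: they are no part of the job. Leave any red look-alike of the long_guard alone.

How it is judged:
By the outcome, as a careful person would: the job done as asked, in the order asked, and still so for the second after the job is handed in, with the robot touching nothing.
It also fails if it takes over 58 s, if anything falls off the work surface, if the arm or the gripper's body presses on something with over 40 N, if the wrist force passes 120 N, or if a joint passes its speed limit or range.

ROBOT

A 7-joint arm with a two-finger parallel gripper is mounted at the origin on the work surface. World frame = base frame: x ahead of the robot, y to its left, z up, the work surface at z = 0. Lengths are in m, angles in rad, forces in N, time in s.
With the tool pointing down it reaches from about 0.4 to 0.85 m from the base axis. Payload 4.5 kg.
Tool frame: the origin (TCP) lies at the very end of the fingers, on their centre line; the grasp point (between the pads) lies manip.grasp_offset behind it (manip.grasp_offset is the distance from the TCP to the grasp point, in m); z points along the fingers, y is the line along which they close (so a half turn about z gives the same grasp; the last joint's range is limited). The gripper opens to 88 mm and grips with 3 to 60 N. Pads are 18 mm wide; open, the fingers measure 123 mm over their backs; the gripper's body (75 mm by 187 mm) begins 45 mm behind the grasp point.
Start: joints at [-1.248, 0.689, -0.195, 1.565, 0.157, 0.902, -0.215], TCP at [0.178, 0.599, 0.239] pointing down, gripper open.
Joint ranges: [-3.01, 3.01], [-0.46, 2.08], [-1.47, 1.51], [0.13, 2.56], [-1, 4.14], [0.04, 2.09], [-2.66, 2.66]. Speed limits (rad/s): [2.57, 2.57, 3.14, 3.14, 3.14, 3.14, 3.14].

INTERFACE

Orientations are given as [roll, pitch, yaw] about the fixed x, y, z axes, in that order (R = Rz(yaw) Ry(pitch) Rx(roll)).
In Python, from rig import manip gives the robot as it stands.
- The arm moves only by the tool send_rows, never from a script. Its argument "deltas" is a list of rows, each an object with "dp": the shift along the tool's x, y, z in cm, a list of three; "delta_rot": the turn, a rotation vector about the tool's x, y, z in rad, a list of three. A call has 1 to 12 rows; each row shifts and turns the commanded pose from where the row before left it, along the tool's axes as they then stand; what a row does not reach is not made up. A row lasts 1/10 s, in which the tool goes at most 50 mm and 8.59 degrees, less where a joint would pass 70% of its speed; a pose out of reach is approached as far as the arm can. A call with a gripper value outside its range is refused whole. "gripper" is the closure in counts, from 0 (fully open) to 255 (shut), set as the call begins (left out, the last holds). The fingers move at their own pace and stop on an object; "grip_force" is the grip in N (left out, the last holds). Time passes only in rows, so rows that do not move let the fingers close. It gives the time, the measured TCP pose, the force, the opening and the grip force at its end, in the units of the state.
- manip.state(): the state, without advancing time (a new reading comes with each control period).
- manip.capture(name): name is "side" or "top" or "wrist"; returns the picture (384x512x3 uint8, blue, green, red); there is no depth.
- manip.get_calibration(name): a dict with "intrinsics" (3x3 intrinsics, pixels), "R" (3x3) and "t" (3): a world point X has camera coordinates R X + t; the wrist camera has in their place "T_tool_cam" (4x4, takes a point from camera to tool coordinates, whose origin is the TCP and whose axes are the flange's). Camera axes: x right, y down, z forward; pixel columns grow to the right and rows downward; lengths in m; the calibration is good to about 2 mm. A picture is of the moment at which its call begins: read the wrist's pose just before it. get_calibration takes no time and is no camera call.
- manip.sign_off(): hands the job in; it is judged then, once.
The state is a dict: "time_s": time; "qpos": joint angles; "qvel": joint speeds; "tau": joint torques, N m; "ee_pos": TCP position; "eef_rot": TCP orientation; "force": force on the tool from outside, world axes, zero at the start; "moment": the same for the moment, N m; "gripper_width": opening from 0.0 (shut) to 1.0 (fully open); "gripper_force": force on a finger pad.
Only numpy, scipy, OpenCV 4.12 (cv2) and the standard library are available. Lean on these libraries where they do the work, as an engineer would, in place of code of your own. Each camera call takes 0.05 s, during which the arm holds its last target. There are 200 camera calls.

## Working session

There is one attempt and no reset: what is moved stays moved. The work goes in short steps, Python scripts to look and compute and a tool call to move; the robot and the scene stay as the last step left them, time stands still between calls to the robot, and variables do not carry over. Pictures are saved under pics/ and viewed, at most 10 in all, crops included, and the job is handed in when it is done.

Besides the shell and the picture viewer there is one more tool, called as a command line: name --argument value ..., lists and objects as JSON in quotes. send_rows: Moves the arm, as the interface text tells. Its arguments: {"type":"object","properties":{"deltas":{"type":"array"},"gripper":{"type":"number"},"grip_force":{"type":"number"}},"required":["deltas"]}

```bash
ls; mkdir -p pics
python3 - <<'E'
from rig import manip
import cv2,numpy as np
np.set_printoptions(precision=4,suppress=True)
for n in ("side","top"):
    im=manip.capture(n); cv2.imwrite(f"pics/{n}0.png",im)
    c=manip.get_calibration(n); print(n,c)
print(manip.get_calibration("wrist"),manip.grasp_offset,manip.state())
E
```

```text
pics
side {'intrinsics': array([[435.9601,   0.    , 258.4778],
       [  0.    , 435.9601, 184.9224],
       [  0.    ,   0.    ,   1.    ]]), 'R': array([[ 0.9848, -0.1734, -0.0093],
       [-0.108 , -0.5694, -0.8149],
       [ 0.136 ,  0.8035, -0.5795]]), 't': array([-0.5162,  0.1766,  0.8236])}
top {'intrinsics': array([[406.5115,   0.    , 252.5326],
       [  0.    , 406.5115, 194.4228],
       [  0.    ,   0.    ,   1.    ]]), 'R': array([[-0.0207, -0.9996,  0.0185],
       [-0.998 ,  0.0195, -0.0603],
       [ 0.0599, -0.0197, -0.998 ]]), 't': array([0.0626, 0.5352, 1.0761])}
{'intrinsics': array([[311.5841,   0.    , 259.0559],
       [  0.    , 311.5841, 185.8402],
       [  0.    ,   0.    ,   1.    ]]), 'T_tool_cam': array([[ 0.0001, -0.9473, -0.3203,  0.0828],
       [ 1.    ,  0.0003, -0.0008,  0.0009],
       [ 0.0009, -0.3203,  0.9473, -0.1458],
       [ 0.    ,  0.    ,  0.    ,  1.    ]])} 0.0187 {'time_s': 0.1, 'qpos': array([-1.2482,  0.6899, -0.1945,  1.5662,  0.1573,  0.9025, -0.2151]), 'qvel': array([-0.0003, -0.0024, -0.0001, -0.0024,  0.0003,  0.0008,  0.0006]), 'tau': array([ -0.003 , -52.8502,  -1.2713, -15.384 ,  -0.0525,   0.0019,
         0.    ]), 'ee_pos': array([0.1779, 0.5986, 0.238 ]), 'eef_rot': array([-3.14  ,  0.0002,  2.8529]), 'force': array([ 0.853 ,  0.4532, -0.817 ]), 'moment': array([ 0.0085, -0.0101, -0.0445]), 'gripper_force': 0.0, 'gripper_width': 1.0003576768878006}
```

View pics/side0.png

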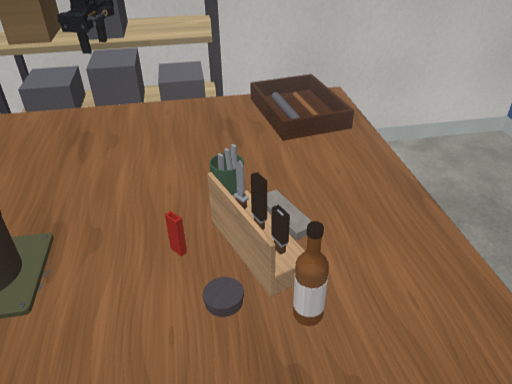

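View pics/top0.png

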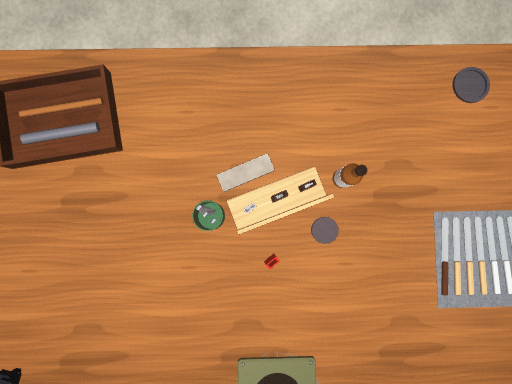

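The rack lies at about (279,200) in the top view. The bare long knife is at (250,208), the long guard at (280,196) and the short guard at (307,186). Possible mix-ups are the red look-alike at (272,262), the knives in the cutlery tin at (209,215) and the knife mat at (475,255). I choose the two black sleeves on the rack and check them in one crop.

```bash
cat > h.py <<'E'
from rig import manip
import cv2,numpy as np
from scipy.spatial.transform import Rotation as Ro
np.set_printoptions(precision=4,suppress=True)
def cam(name):
    c=manip.get_calibration(name)
    if name!="wrist": return c["intrinsics"],c["R"],c["t"]
    s=manip.state(); T=np.eye(4); T[:3,:3]=Ro.from_euler("xyz",s["eef_rot"]).as_matrix(); T[:3,3]=s["ee_pos"]
    M=np.linalg.inv(T@c["T_tool_cam"]); return c["intrinsics"],M[:3,:3],M[:3,3]
def ray(k,uv):
    K,R,t=k; d=R.T@np.linalg.solve(K,[*uv,1]); return -R.T@t,d/np.linalg.norm(d)
def onz(k,uv,z):
    C,d=ray(k,uv); return C+d*(z-C[2])/d[2]
def tri(*obs):
    A=np.zeros((3,3));b=np.zeros(3)
    for k,uv in obs:
        C,d=ray(k,uv);P=np.eye(3)-np.outer(d,d);A+=P;b+=P@C
    x=np.linalg.solve(A,b); return x,[np.linalg.norm(np.cross(ray(k,uv)[1],x-ray(k,uv)[0])) for k,uv in obs]
def proj(k,X):
    K,R,t=k;p=K@(R@np.asarray(X)+t);return p[:2]/p[2]
E
python3 - <<'E'
from h import *
s=cv2.imread("pics/side0.png");t=cv2.imread("pics/top0.png")
a=cv2.resize(s[150:290,190:330],None,fx=4,fy=4,interpolation=cv2.INTER_CUBIC)[:, :400]
a=cv2.resize(s[160:290,200:300],(400,520),interpolation=cv2.INTER_CUBIC)
b=cv2.resize(t[160:240,225:335],(400,291),interpolation=cv2.INTER_CUBIC)
o=np.zeros((520,800,3),np.uint8);o[:,:400]=a;o[:291,400:]=b
cv2.imwrite("pics/crop0.png",o)
ks,kt=cam("side"),cam("top")
for n,im,(x0,y0,x1,y1) in(("side",s,(235,160,300,260)),("top",t,(230,165,330,230))):
    m=np.zeros(im.shape[:2],np.uint8);m[y0:y1,x0:x1]=(im[y0:y1,x0:x1].max(2)<50)*255
    for c in cv2.findContours(m,0,1)[0]:
        if cv2.contourArea(c)>20: print(n,cv2.minAreaRect(c),cv2.boundingRect(c))
for uv,z in(((250,208),.166),((280,196),.17),((307,186),.144)): print(onz(kt,uv,z))
for uv in((228,198),(313,170),(334,196),(237,231)): print("rack",onz(kt,uv,.1))
E
```

```text
side ((280.0, 224.5), (37.0, 16.0), 90.0) (272, 206, 17, 38)
side ((258.5, 196.5), (47.0, 15.0), 90.0) (251, 173, 16, 48)
[0.496  0.0613 0.166 ]
[ 0.5222 -0.0084  0.17  ]
[ 0.5461 -0.0756  0.144 ]
rack [0.5236 0.1143 0.1   ]
rack [ 0.5893 -0.0985  0.1   ]
rack [ 0.5233 -0.149   0.1   ]
rack [0.4418 0.0936 0.1   ]
```

View pics/crop0.png

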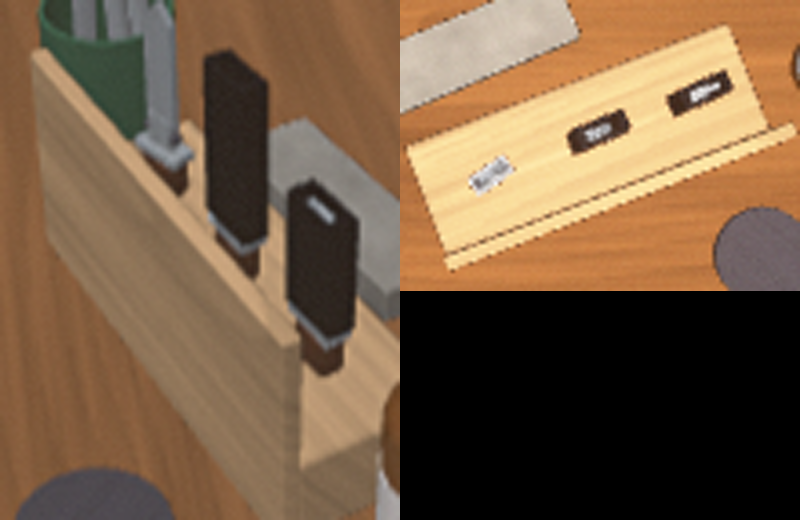

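The crop confirms the layout. The bare spear-point knife stands at the +y end, the tall black guard is in the middle and the short black guard on the -y knife. Next I move the wrist camera over the rack.

```bash
cat >> h.py <<'E'
def plan(p,yaw,n,rows=True):
    "n equal steps from measured pose to p,yaw with the tool straight down; prints dp in cm and rotvec"
    s=manip.state(); p0=s["ee_pos"]; R=Ro.from_euler("xyz",s["eef_rot"]); Rt=Ro.from_euler("xyz",[np.pi,0,yaw])
    rv=(R.inv()*Rt).as_rotvec(); print("t",s["time_s"],"total dp cm",R.inv().apply((np.array(p)-p0)*100),"rot",rv)
    if rows:
        for i in range(n): print((R*Ro.from_rotvec(rv*i/n)).inv().apply((np.array(p)-p0)*100/n).round(2),(rv/n).round(3))
E
python3 - <<'E'
from h import *
plan((.53,-.005,.30),1.92,15)
E
```

```text
t 0.1 total dp cm [-50.9386 -47.8459  -6.1136] rot [-0.0014  0.0009  0.9329]
[-3.4  -3.19 -0.41] [-0.     0.     0.062]
[-3.59 -2.97 -0.41] [-0.     0.     0.062]
[-3.77 -2.74 -0.41] [-0.     0.     0.062]
[-3.93 -2.5  -0.41] [-0.     0.     0.062]
[-4.08 -2.26 -0.41] [-0.     0.     0.062]
[-4.21 -2.   -0.41] [-0.     0.     0.062]
[-4.32 -1.73 -0.41] [-0.     0.     0.062]
[-4.42 -1.46 -0.41] [-0.     0.     0.062]
[-4.51 -1.18 -0.41] [-0.     0.     0.062]
[-4.57 -0.9  -0.41] [-0.     0.     0.062]
[-4.62 -0.61 -0.41] [-0.     0.     0.062]
[-4.65 -0.33 -0.41] [-0.     0.     0.062]
[-4.66 -0.04 -0.41] [-0.     0.     0.062]
[-4.65  0.25 -0.41] [-0.     0.     0.062]
[-4.63  0.54 -0.41] [-0.     0.     0.062]
```

send_rows --deltas '[{"dp": [-3.4,-3.2,-0.8],"delta_rot": [0,0,0.062]},{"dp": [-3.6,-3.0,-0.8],"delta_rot": [0,0,0.062]},{"dp": [-3.8,-2.7,-0.8],"delta_rot": [0,0,0.062]},{"dp": [-3.9,-2.5,-0.8],"delta_rot": [0,0,0.062]},{"dp": [-4.1,-2.3,-0.8],"delta_rot": [0,0,0.062]},{"dp": [-4.2,-2.0,-0.8],"delta_rot": [0,0,0.062]},{"dp": [-4.3,-1.7,-0.8],"delta_rot": [0,0,0.062]},{"dp": [-4.4,-1.5,-0.5],"delta_rot": [0,0,0.062]},{"dp": [-4.5,-1.2,0],"delta_rot": [0,0,0.062]},{"dp": [-4.6,-0.9,0],"delta_rot": [0,0,0.062]},{"dp": [-4.6,-0.6,0],"delta_rot": [0,0,0.062]},{"dp": [-4.65,-0.3,0],"delta_rot": [0,0,0.062]}]'

```text
time_s: 1.3
ee_pos: [0.4605, 0.1146, 0.2996]
eef_rot: [-3.141, -0.0, 2.107]
force: [0.5, 0.5, -0.2]
gripper_width: 1.002
gripper_force: 0.0
```

send_rows --deltas '[{"dp": [-4.65,0,0],"delta_rot": [0,0,0.062]},{"dp": [-4.65,0.3,0],"delta_rot": [0,0,0.062]},{"dp": [-4.6,0.5,0],"delta_rot": [0,0,0.062]},{"dp": [0,0,0],"delta_rot": [0,0,0]},{"dp": [0,0,0],"delta_rot": [0,0,0]}]'

```text
time_s: 1.8
ee_pos: [0.5308, -0.0045, 0.2992]
eef_rot: [-3.14, -0.0, 1.921]
force: [0.3, 0.7, 0.4]
gripper_width: 0.999
gripper_force: 0.0
```

Run:
```python
from h import *
s=manip.state();print(s["time_s"],s["ee_pos"],s["eef_rot"],s["qpos"])
im=manip.capture("wrist");cv2.imwrite("pics/w1.png",im)
k=cam("wrist")
for X in((.496,.061,.166),(.522,-.008,.17),(.546,-.076,.144)): print(proj(k,X))
np.savez("w1.npz",K=k[0],R=k[1],t=k[2])
```

```text
1.8 [ 0.5308 -0.0045  0.2992] [-3.1405 -0.0005  1.9207] [-0.1194  0.4876  0.0645  1.7772 -0.0394  0.8792  0.3127]
[246.1801  95.248 ]
[247.6521 178.4326]
[248.3915 235.1867]
```

View pics/w1.png

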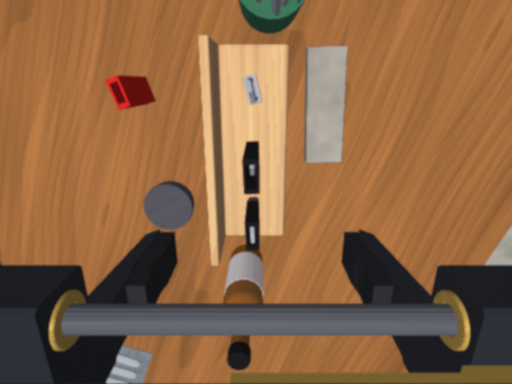

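The wrist view shows the bare blade at (253,90), the long guard at (252,167) and the short guard at (252,222). The bottle lies just beyond the -y end of the rack. I take a close crop for corners.

Run:
```python
from h import *
im=cv2.imread("pics/w1.png")
c=[cv2.resize(im[y-36:y+36,x-18:x+18],None,fx=7,fy=7,interpolation=cv2.INTER_CUBIC) for x,y in((253,92),(252,167),(252,225))]
o=np.hstack(c); o=np.clip(o.astype(float)*1.0,0,255); o=(255*(o/255)**.55).astype(np.uint8)
cv2.imwrite("pics/w1c.png",o)
```

```text
(no output)
```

View pics/w1c.png

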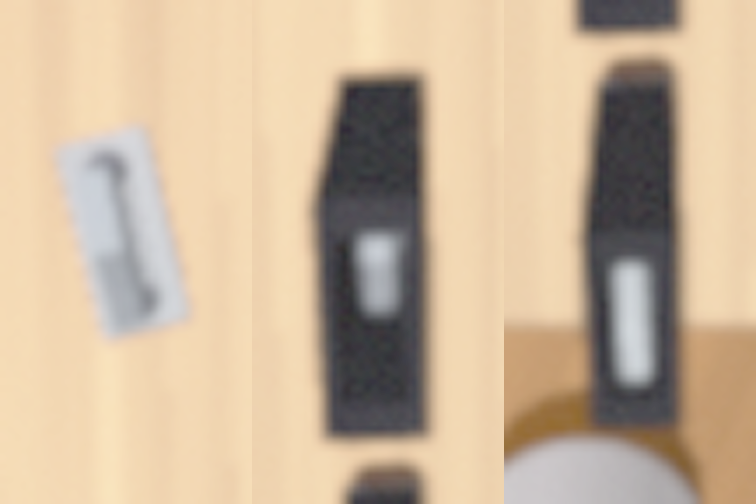

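Corners can be read from this crop. The bolster of the long knife is clearly turned, and both guard tops show. I shift one knife pitch for a second view of the bare blade from the same relative place.

send_rows --deltas '[{"dp": [3.7,0,0],"delta_rot": [0,0,0]},{"dp": [3.7,0,0],"delta_rot": [0,0,0]},{"dp": [0,0,0],"delta_rot": [0,0,0]},{"dp": [0,0,0],"delta_rot": [0,0,0]}]'

```text
time_s: 2.25
ee_pos: [0.5045, 0.0681, 0.2998]
eef_rot: [-3.141, -0.001, 1.928]
force: [1.0, -0.5, -0.3]
gripper_width: 1.002
gripper_force: 0.0
```

Run:
```python
from h import *
s=manip.state();print(s["time_s"],s["ee_pos"],s["eef_rot"])
im=manip.capture("wrist");cv2.imwrite("pics/w2.png",im)
k=cam("wrist");np.savez("w2.npz",K=k[0],R=k[1],t=k[2])
q=[proj(k,X) for X in((.496,.061,.166),(.522,-.008,.17),(.546,-.076,.144))];print(q)
c=[]
for x,y in [(int(a[0]),int(a[1])-3) for a in q]:
    print(x-18,y-36);c.append(cv2.resize(im[y-36:y+36,x-18:x+18],None,fx=7,fy=7,interpolation=cv2.INTER_CUBIC))
o=(255*(np.hstack(c)/255)**.55).astype(np.uint8);cv2.imwrite("pics/w2c.png",o)
```

```text
2.25 [0.5045 0.0681 0.2998] [-3.1413 -0.0008  1.9283]
[array([246.9276, 176.9901]), array([248.1188, 248.5267]), array([248.6217, 292.0974])]
228 137
230 209
230 253
```

View pics/w2c.png

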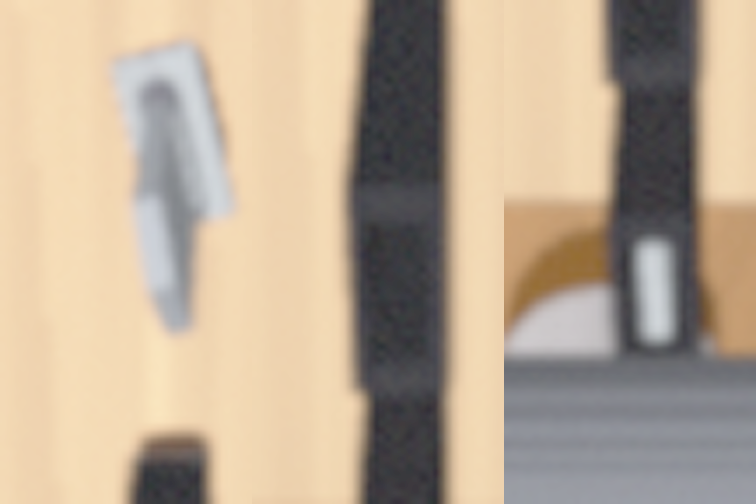

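Run:
```python
from h import *
L=lambda f:(lambda d:(d["K"],d["R"],d["t"]))(np.load(f))
k1,k2=L("w1.npz"),L("w2.npz")
def px(p,o,pan): return ((p[0]-pan+.5)/7-.5+o[0],(p[1]+.5)/7-.5+o[1])
def yaw(v): return np.arctan2(-v[0],v[1])
def rect(k,P,o,pan,z):
    Q=np.array([onz(k,px(p,o,pan),z) for p in P]); TL,TR,BR,BL=Q
    v=(TL+TR-BR-BL)/2; return Q.mean(0),np.linalg.norm(v[:2]),yaw(v),np.linalg.norm((TR+BR-TL-BL)[:2])/2
g1=[(315,200),(428,198),(428,436),(325,436)];g2=[(350,183),(447,183),(447,388),(355,390)]
s1=[(587,230),(677,230),(680,425),(592,425)];s2=[(611,222),(697,222)]
b1=[(55,150),(140,125),(190,320),(107,340)];b2=[(112,65),(192,38),(235,213)]
for n,A,B,oa,ob,pan in(("long",g1,g2,(234,131),(230,209),252),("short",s1,s2,(234,189),(230,253),504),("bol",b1,b2,(235,56),(228,137),0)):
    for a,b in zip(A,B): print(n,*tri((k1,px(a,oa,pan)),(k2,px(b,ob,pan))))
print("long",rect(k1,g1,(234,131),252,.17),rect(k2,g2,(230,209),252,.17))
print("short",rect(k1,s1,(234,189),504,.144))
print("bolster",rect(k1,b1,(235,56),0,.08))
q=[onz(k2,px(p,(228,137),0),.08) for p in b2]; print("bol2",(q[0]+q[2])/2,yaw(q[1]-q[2]))
print("tip w2",onz(k2,px((168,288),(228,137),0),.166))
kt=cam("top")
print("bottle base guess",onz(kt,(342,180),.08),"cap",onz(kt,(361,170),.2), "rack yaw", yaw(np.array([.496,.061])-np.array([.546,-.076])))
```

```text
long [0.5112 0.0102 0.1803] [np.float64(2.1848392058261627e-05), np.float64(2.184839205840187e-05)]
long [0.5239 0.0154 0.1811] [np.float64(0.00043579757440849026), np.float64(0.000435797574408438)]
long [ 0.5345 -0.0134  0.1832] [np.float64(0.00042667530387742583), np.float64(0.0004266753038772076)]
long [ 0.5222 -0.0175  0.1843] [np.float64(0.00023602542821087312), np.float64(0.00023602542821088592)]
short [ 0.5346 -0.0523  0.1652] [np.float64(0.000583137946769888), np.float64(0.0005831379467700464)]
short [ 0.5467 -0.0478  0.1652] [np.float64(0.00038730996323368646), np.float64(0.00038730996323366597)]
bol [0.4846 0.0734 0.0968] [np.float64(0.00016996917778782077), np.float64(0.00016996917778791873)]
bol [0.4954 0.0813 0.0926] [np.float64(0.0002347239693557744), np.float64(0.00023472396935568242)]
bol [0.5122 0.0571 0.0965] [np.float64(4.23658843136636e-05), np.float64(4.236588431380052e-05)]
long (array([ 0.5242, -0.0049,  0.17  ]), np.float64(0.03260328538454889), np.float64(0.36489219753827173), np.float64(0.014218594268417388)) (array([ 0.5249, -0.0083,  0.17  ]), np.float64(0.03349299212857743), np.float64(0.35667460340010565), np.float64(0.01354255590909917))
short (array([ 0.55 , -0.075,  0.144]), np.float64(0.033484711594737405), np.float64(0.3642199463945657), np.float64(0.013702451244679852))
bolster (array([0.4981, 0.0649, 0.08  ]), np.float64(0.030459868914457122), np.float64(0.6169669603900177), np.float64(0.01388700409749302))
bol2 [0.4995 0.0615 0.08  ] 0.5898446782815868
tip w2 [0.5003 0.0618 0.166 ]
bottle base guess [ 0.5647 -0.1751  0.08  ] cap [ 0.5755 -0.1897  0.2   ] rack yaw 0.3499426492106389
```

Run:
```python
from h import *
a=cv2.imread("pics/w2.png",0)[0:290].astype(np.float32)
for i in range(3):
    s=manip.state();print(s["time_s"],s["ee_pos"],s["eef_rot"],s["qvel"])
    im=manip.capture("wrist");b=cv2.cvtColor(im,6)[0:290].astype(np.float32)
    print(cv2.phaseCorrelate(a[:220],b[:220]))
cv2.imwrite("pics/w3.png",im)
s=manip.state();print(s["time_s"],s["ee_pos"],s["eef_rot"],s["force"])
```

```text
2.3 [0.505  0.0666 0.2998] [-3.1414  0.      1.9254] [ 0.0284  0.0051  0.0233 -0.0086  0.0005  0.0013 -0.0006]
((-0.05741738853652123, -0.6367429872368149), 0.751286903752221)
2.35 [0.5053 0.0657 0.2998] [-3.1415  0.0004  1.9234] [ 0.0187  0.0035  0.0092 -0.0055 -0.0024 -0.0006 -0.0004]
((-0.21658050342148272, -2.585545327143322), 0.5971864444679684)
2.4 [0.5055 0.0652 0.2998] [-3.1416  0.0005  1.9221] [ 0.0131  0.0026  0.0038 -0.0028 -0.0006  0.0009 -0.0024]
((-0.2714455173987176, -3.139150435510132), 0.5816284362475077)
2.45 [0.5056 0.065  0.2998] [3.1416 0.0005 1.9215] [ 0.0884 -0.2174  0.4161]
```

```bash
cat > m.py <<'E'
from h import *
L=lambda f:(lambda d:(d["K"],d["R"],d["t"]))(np.load(f))
k1=L("w1.npz"); k3=cam("wrist")
np.savez("w3.npz",K=k3[0],R=k3[1],t=k3[2])
a=cv2.imread("pics/w2.png",0);b=cv2.imread("pics/w3.png",0)
def px(p,o,pan): return ((p[0]-pan+.5)/7-.5+o[0],(p[1]+.5)/7-.5+o[1])
def yaw(v): return np.arctan2(-v[0],v[1])
def trk(P,o,pan):
    p0=np.float32([px(p,o,pan) for p in P]).reshape(-1,1,2)
    p1,st,e=cv2.calcOpticalFlowPyrLK(a,b,p0,None,winSize=(9,9),maxLevel=1); print("flow",(p1-p0).reshape(-1,2).round(1).tolist()); return p1.reshape(-1,2)
g1=[px(p,(234,131),252) for p in [(315,200),(428,198),(428,436),(325,436)]]
s1=[px(p,(234,189),504) for p in [(587,230),(677,230),(680,425),(592,425)]]
b1=[px(p,(235,56),0) for p in [(55,150),(140,125),(190,320),(107,340)]]
g3=trk([(350,183),(447,183),(447,388),(355,390)],(230,209),252)
s3=trk([(611,222),(697,222)],(230,253),504)
b3=trk([(112,65),(192,38),(235,213)],(228,137),0)
t3=trk([(168,288),(178,328)],(228,137),0)
for n,A,B in(("long",g1,g3),("short",s1,s3),("bol",b1,b3)):
    for p,q in zip(A,B): print(n,tri((k1,p),(k3,q))[0])
def rect(k,P,z):
    Q=np.array([onz(k,p,z) for p in P]); v=(Q[0]+Q[1]-Q[2]-Q[3])/2; print(Q.mean(0),"yaw",yaw(v))
rect(k1,g1,.17);rect(k3,g3,.17);rect(k1,s1,.144);rect(k1,b1,.08)
q=[onz(k3,p,.08) for p in b3];print("bol3",(q[0]+q[2])/2,yaw(q[1]-q[2]))
print("tip",[onz(k3,p,.166) for p in t3])
E
python3 m.py
```

```text
flow [[0.4000000059604645, -2.5], [0.6000000238418579, -2.200000047683716], [0.699999988079071, -2.9000000953674316], [0.699999988079071, -3.0]]
flow [[0.699999988079071, -2.200000047683716], [0.8999999761581421, -2.299999952316284]]
flow [[-0.10000000149011612, -2.799999952316284], [-0.0, -2.9000000953674316], [0.0, -3.0]]
flow [[0.0, -3.5], [0.10000000149011612, -3.5]]
long [0.5115 0.0095 0.1772]
long [0.5242 0.015  0.1791]
long [ 0.5353 -0.0152  0.1778]
long [ 0.5229 -0.0195  0.1785]
short [ 0.5352 -0.0539  0.1614]
short [ 0.5476 -0.0495  0.1611]
bol [0.4843 0.0734 0.0896]
bol [0.4953 0.0814 0.0855]
bol [0.5124 0.0567 0.0879]
[ 0.5242 -0.0049  0.17  ] yaw 0.36489219753827173
[ 0.5248 -0.0071  0.17  ] yaw 0.36080304234556254
[ 0.55  -0.075  0.144] yaw 0.3642199463945657
[0.4981 0.0649 0.08  ] yaw 0.6169669603900177
bol3 [0.4989 0.0631 0.08  ] 0.5906812800627186
tip [array([0.4999, 0.0634, 0.166 ]), array([0.5031, 0.0586, 0.166 ])]
```

Run:
```python
from h import *
plan((.5247,-.0068,.24),1.933,1)
```

```text
t 2.45 total dp cm [-7.392  -0.6726  5.9795] rot [ 0.      0.0005 -0.0115]
[-7.39 -0.67  5.98] [ 0.     0.    -0.011]
```

send_rows --deltas '[{"dp": [-1.9,-0.17,0],"delta_rot": [0,0,-0.011]},{"dp": [-1.9,-0.17,0],"delta_rot": [0,0,0]},{"dp": [-1.8,-0.17,3.0],"delta_rot": [0,0,0]},{"dp": [-1.8,-0.16,3.0],"delta_rot": [0,0,0]},{"dp": [0,0,0],"delta_rot": [0,0,0]},{"dp": [0,0,0],"delta_rot": [0,0,0]},{"dp": [0,0,0],"delta_rot": [0,0,0]},{"dp": [0,0,0],"delta_rot": [0,0,0]},{"dp": [0,0,0],"delta_rot": [0,0,0]}]' --gripper 174 --grip_force 25

```text
time_s: 3.35
ee_pos: [0.5258, -0.0049, 0.2407]
eef_rot: [3.14, 0.0, 1.935]
force: [-0.6, -0.7, -0.3]
gripper_width: 0.315
gripper_force: 0.0
```

Run:
```python
from h import *
plan((.5247,-.0068,.126),1.933,1)
print(manip.state()["ee_pos"])
im=manip.capture("wrist");cv2.imwrite("pics/w4.png",im)
k=cam("wrist");np.savez("w4.npz",K=k[0],R=k[1],t=k[2])
print(proj(k,(.5247,-.0068,.17)))
cv2.imwrite("pics/w4c.png",cv2.resize(im[120:384,130:382],None,fx=2.2,fy=2.2))
```

```text
t 3.35 total dp cm [-0.1356 -0.1879 11.4733] rot [0.002  0.0002 0.0021]
[-0.14 -0.19 11.47] [0.002 0.    0.002]
[ 0.5258 -0.0049  0.2407]
[255.4748 200.7791]
```

View pics/w4c.png

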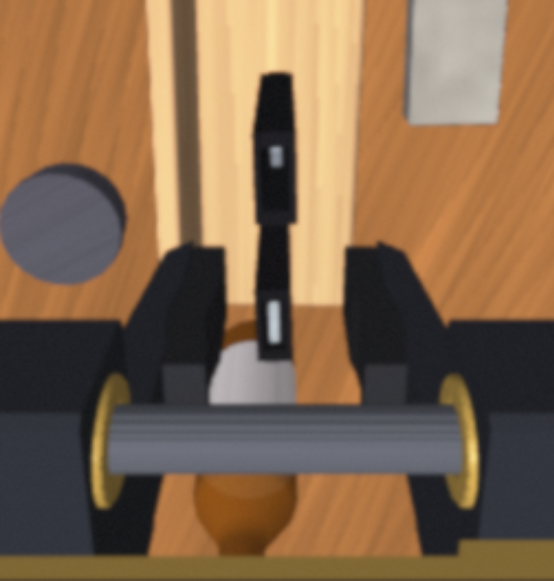

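The long guard's top is centred at crop (275,175), which is full-image (255,199.5) against a predicted (255.5,200.8). The fingers straddle it once the 2 mm correction is made, so I descend and grip.

send_rows --deltas '[{"dp": [-0.14,-0.19,2.5],"delta_rot": [0,0,0]},{"dp": [0,0,3],"delta_rot": [0,0,0]},{"dp": [0,0,3],"delta_rot": [0,0,0]},{"dp": [0,0,3],"delta_rot": [0,0,0]},{"dp": [0,0,0],"delta_rot": [0,0,0]},{"dp": [0,0,0],"delta_rot": [0,0,0]},{"dp": [0,0,0],"delta_rot": [0,0,0]}]'

```text
time_s: 4.1
ee_pos: [0.5251, -0.0077, 0.1262]
eef_rot: [3.139, 0.001, 1.934]
force: [-0.3, 0.3, 0.1]
gripper_width: 0.318
gripper_force: 0.0
```

send_rows --deltas '[{"dp": [0,0,0],"delta_rot": [0,0,0]},{"dp": [0,0,0],"delta_rot": [0,0,0]},{"dp": [0,0,0],"delta_rot": [0,0,0]},{"dp": [0,0,0],"delta_rot": [0,0,0]},{"dp": [0,0,0],"delta_rot": [0,0,0]}]' --gripper 255 --grip_force 25

```text
time_s: 4.6
ee_pos: [0.5247, -0.0077, 0.1258]
eef_rot: [3.14, 0.001, 1.934]
force: [-1.4, -0.3, 7.2]
gripper_width: 0.169
gripper_force: 25.0
```

send_rows --deltas '[{"dp": [0,0,-0.5],"delta_rot": [0,0,0]},{"dp": [0,0,-0.6],"delta_rot": [0,0,0]},{"dp": [0,0,-1.0],"delta_rot": [0,0,0]},{"dp": [0,0,-1.5],"delta_rot": [0,0,0]},{"dp": [0,0,-2],"delta_rot": [0,0,0]},{"dp": [0,0,-2],"delta_rot": [0,0,0]},{"dp": [0,0,-2],"delta_rot": [0,0,0]},{"dp": [0,0,-1.4],"delta_rot": [0,0,0]},{"dp": [0,0,0],"delta_rot": [0,0,0]},{"dp": [0,0,0],"delta_rot": [0,0,0]},{"dp": [0,0,0],"delta_rot": [0,0,0]}]'

```text
time_s: 5.7
ee_pos: [0.5234, -0.0077, 0.2341]
eef_rot: [-3.14, -0.001, 1.934]
force: [-0.8, 0.3, -0.8]
gripper_width: 0.17
gripper_force: 25.0
```

Run:
```python
from h import *
s=manip.state();print(s["ee_pos"],s["eef_rot"],s["force"])
im=manip.capture("side");cv2.imwrite("pics/s2.png",im)
im2=manip.capture("wrist");cv2.imwrite("pics/w5.png",im2)
o=np.zeros((512,800,3),np.uint8);o[:,:400]=cv2.resize(im[120:270,190:307],(400,512));o[:300,400:]=cv2.resize(im2,(400,300));cv2.imwrite("pics/c5.png",o)
plan((s["ee_pos"][0]-.0257,s["ee_pos"][1]+.0703,s["ee_pos"][2]),1.934+.243,6)
```

```text
[ 0.5234 -0.0077  0.2341] [-3.1403 -0.0006  1.9339] [-0.7639  0.2928 -0.8102]
t 5.8 total dp cm [ 7.4925  0.0905 -0.0133] rot [-0.0016 -0.0008 -0.2431]
[ 1.25  0.02 -0.  ] [-0.    -0.    -0.041]
[ 1.25  0.07 -0.  ] [-0.    -0.    -0.041]
[ 1.24  0.12 -0.  ] [-0.    -0.    -0.041]
[ 1.24  0.17 -0.  ] [-0.    -0.    -0.041]
[ 1.23  0.22 -0.  ] [-0.    -0.    -0.041]
[ 1.22  0.27 -0.  ] [-0.    -0.    -0.041]
```

View pics/c5.png

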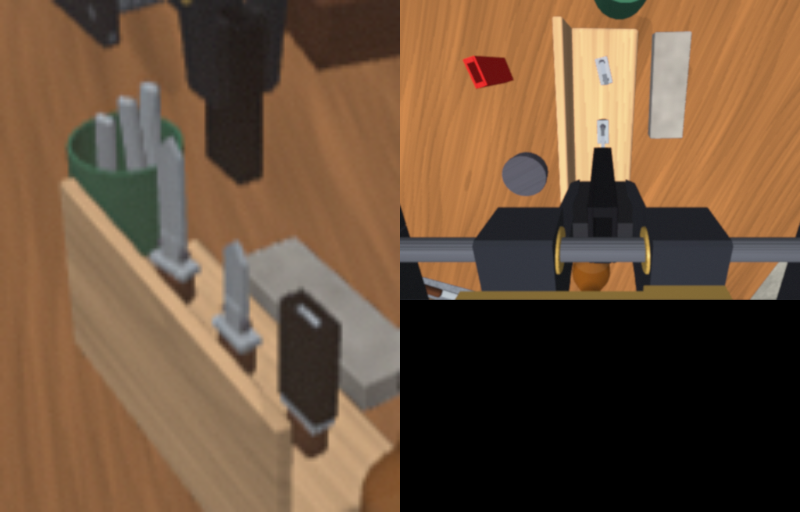

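The long guard is in the gripper, and the short knife's bolster and blade stand bare at crop (237,300). I carry the guard over the long knife.

send_rows --deltas '[{"dp": [1.24,0.04,0],"delta_rot": [0,0,-0.04]},{"dp": [1.24,0.1,0],"delta_rot": [0,0,-0.04]},{"dp": [1.23,0.15,0],"delta_rot": [0,0,-0.04]},{"dp": [1.23,0.19,0],"delta_rot": [0,0,-0.04]},{"dp": [1.22,0.24,0],"delta_rot": [0,0,-0.04]},{"dp": [1.21,0.29,0],"delta_rot": [0,0,-0.04]},{"dp": [0,0,0],"delta_rot": [0,0,0]},{"dp": [0,0,0],"delta_rot": [0,0,0]},{"dp": [0,0,0],"delta_rot": [0,0,0]},{"dp": [0,0,0],"delta_rot": [0,0,0]},{"dp": [0,0,0],"delta_rot": [0,0,0]},{"dp": [0,0,0],"delta_rot": [0,0,0]}]'

```text
time_s: 7.0
ee_pos: [0.5001, 0.0625, 0.2347]
eef_rot: [-3.142, 0.0, 2.173]
force: [-0.0, -0.1, 0.2]
gripper_width: 0.165
gripper_force: 25.0
```

Run:
```python
from h import *
s=manip.state();print(s["ee_pos"],s["eef_rot"],s["force"])
im=manip.capture("side");cv2.imwrite("pics/s3.png",im);im2=manip.capture("wrist");cv2.imwrite("pics/w6.png",im2)
k=cam("side"); kw=cam("wrist")
print("tip side",proj(k,(.4992,.063,.166)),"guard bottom",proj(k,(s["ee_pos"][0],s["ee_pos"][1],s["ee_pos"][2]-.1262+.08)))
plan((.4992,.0627,.234),2.174,1)
# silver (bolster) contours in wrist view of the short knife
h=cv2.imread("pics/w5.png");hs=cv2.cvtColor(h,40)
m=((hs[...,1]<60)&(hs[...,2]>90)).astype(np.uint8)*255
for c in cv2.findContours(m,0,1)[0]:
    if cv2.contourArea(c)>60: print(cv2.minAreaRect(c))
```

```text
[0.5001 0.0625 0.2347] [-3.1416  0.      2.1731] [-0.0241 -0.1202  0.2176]
tip side [239.3707 159.9368] guard bottom [239.4844 150.0401]
t 7.1 total dp cm [ 0.0543 -0.0714  0.0703] rot [ 0.     -0.     -0.0006]
[ 0.05 -0.07  0.07] [ 0.    -0.    -0.001]
((56.59230041503906, 374.1615295410156), (63.32358169555664, 23.855976104736328), 15.255120277404785)
((467.0, 346.0), (74.0, 88.0), 90.0)
((259.0, 322.0), (26.0, 108.0), 90.0)
((47.5, 321.5), (25.0, 95.0), 90.0)
((158.00001525878906, 225.00001525878906), (55.154327392578125, 49.497474670410156), 45.0)
((259.5, 170.5), (35.0, 15.0), 90.0)
((260.4915771484375, 90.46347045898438), (35.75266647338867, 16.339792251586914), 77.00537872314453)
((344.8619689941406, 107.9941177368164), (49.04072189331055, 137.917724609375), 2.436648368835449)
```

send_rows --deltas '[{"dp": [0.05,-0.05,1],"delta_rot": [0,0,0]},{"dp": [0,0,1],"delta_rot": [0,0,0]},{"dp": [0,0,1],"delta_rot": [0,0,0]},{"dp": [0,0,1],"delta_rot": [0,0,0]},{"dp": [0,0,0],"delta_rot": [0,0,0]},{"dp": [0,0,0],"delta_rot": [0,0,0]}]'

```text
time_s: 7.7
ee_pos: [0.4992, 0.063, 0.1943]
eef_rot: [-3.141, -0.0, 2.174]
force: [-0.2, 0.1, 0.1]
gripper_width: 0.166
gripper_force: 25.0
```

send_rows --deltas '[{"dp": [0,0,1],"delta_rot": [0,0,0]},{"dp": [0,0,1],"delta_rot": [0,0,0]},{"dp": [0,0,1],"delta_rot": [0,0,0]},{"dp": [0,0,1],"delta_rot": [0,0,0]},{"dp": [0,0,1],"delta_rot": [0,0,0]},{"dp": [0,0,0.3],"delta_rot": [0,0,0]},{"dp": [0,0,0],"delta_rot": [0,0,0]},{"dp": [0,0,0],"delta_rot": [0,0,0]}]' --grip_force 40

```text
time_s: 8.5
ee_pos: [0.4995, 0.063, 0.1418]
eef_rot: [3.141, 0.0, 2.174]
force: [0.4, -0.4, -0.1]
gripper_width: 0.164
gripper_force: 40.0
```

send_rows --deltas '[{"dp": [0,0,0.4],"delta_rot": [0,0,0]},{"dp": [0,0,0.4],"delta_rot": [0,0,0]},{"dp": [0,0,0.4],"delta_rot": [0,0,0]},{"dp": [0,0,0.4],"delta_rot": [0,0,0]},{"dp": [0,0,0],"delta_rot": [0,0,0]},{"dp": [0,0,0],"delta_rot": [0,0,0]}]'

```text
time_s: 9.1
ee_pos: [0.4993, 0.0628, 0.1258]
eef_rot: [-3.141, 0.0, 2.174]
force: [-1.5, -1.6, 5.3]
gripper_width: 0.168
gripper_force: 40.0
```

Already at the home height (0.1258). A bit more press confirms the stop.

send_rows --deltas '[{"dp": [0,0,0.15],"delta_rot": [0,0,0]},{"dp": [0,0,0.15],"delta_rot": [0,0,0]},{"dp": [0,0,0],"delta_rot": [0,0,0]},{"dp": [0,0,0],"delta_rot": [0,0,0]},{"dp": [0,0,0],"delta_rot": [0,0,0]}]'

```text
time_s: 9.6
ee_pos: [0.4994, 0.0628, 0.1256]
eef_rot: [3.14, 0.001, 2.173]
force: [-7.2, -1.0, 35.7]
gripper_width: 0.169
gripper_force: 40.0
```

Hard stop at 36 N at the same height as when it was home on the short knife, so it is seated. Now I release and rise.

send_rows --deltas '[{"dp": [0,0,-0.3],"delta_rot": [0,0,0]},{"dp": [0,0,0],"delta_rot": [0,0,0]},{"dp": [0,0,0],"delta_rot": [0,0,0]},{"dp": [0,0,0],"delta_rot": [0,0,0]}]' --gripper 174

```text
time_s: 10.0
ee_pos: [0.4993, 0.063, 0.1252]
eef_rot: [-3.141, -0.0, 2.174]
force: [0.8, 0.0, 0.6]
gripper_width: 0.317
gripper_force: 0.0
```

send_rows --deltas '[{"dp": [0,0,-2],"delta_rot": [0,0,0]},{"dp": [0,0,-3],"delta_rot": [0,0,0]},{"dp": [0,0,-3],"delta_rot": [0,0,0]},{"dp": [0,0,-3],"delta_rot": [0,0,0]},{"dp": [0,0,0],"delta_rot": [0,0,0]},{"dp": [0,0,0],"delta_rot": [0,0,0]}]'

```text
time_s: 10.6
ee_pos: [0.4994, 0.063, 0.2356]
eef_rot: [3.141, 0.0, 2.174]
force: [-0.5, 0.1, 0.1]
gripper_width: 0.321
gripper_force: 0.0
```

Run:
```python
from h import *
plan((.532,-.030,.24),1.934,6)
```

```text
t 10.6 total dp cm [-9.5097 -2.5937 -0.4385] rot [0.0006 0.0001 0.2399]
[-1.58 -0.43 -0.07] [0.   0.   0.04]
[-1.6  -0.37 -0.07] [0.   0.   0.04]
[-1.61 -0.3  -0.07] [0.   0.   0.04]
[-1.63 -0.24 -0.07] [0.   0.   0.04]
[-1.63 -0.17 -0.07] [0.   0.   0.04]
[-1.64 -0.11 -0.07] [0.   0.   0.04]
```

Run:
```python
from h import *
plan((.5505,-.0765,.26),1.934,6)
```

```text
t 10.6 total dp cm [-14.389   -3.7062  -2.4385] rot [0.0006 0.0001 0.2399]
[-2.4  -0.62 -0.41] [0.   0.   0.04]
[-2.42 -0.52 -0.41] [0.   0.   0.04]
[-2.44 -0.42 -0.41] [0.   0.   0.04]
[-2.45 -0.33 -0.41] [0.   0.   0.04]
[-2.47 -0.23 -0.41] [0.   0.   0.04]
[-2.47 -0.13 -0.41] [0.   0.   0.04]
```

send_rows --deltas '[{"dp": [-2.4,-0.62,-0.6],"delta_rot": [0,0,0.04]},{"dp": [-2.42,-0.52,-0.6],"delta_rot": [0,0,0.04]},{"dp": [-2.44,-0.42,-0.6],"delta_rot": [0,0,0.04]},{"dp": [-2.45,-0.33,-0.6],"delta_rot": [0,0,0.04]},{"dp": [-2.47,-0.23,0],"delta_rot": [0,0,0.04]},{"dp": [-2.47,-0.13,0],"delta_rot": [0,0,0.04]},{"dp": [0,0,0],"delta_rot": [0,0,0]},{"dp": [0,0,0],"delta_rot": [0,0,0]},{"dp": [0,0,0],"delta_rot": [0,0,0]},{"dp": [0,0,0],"delta_rot": [0,0,0]},{"dp": [0,0,0],"delta_rot": [0,0,0]},{"dp": [0,0,0],"delta_rot": [0,0,0]}]'

```text
time_s: 11.8
ee_pos: [0.5503, -0.076, 0.2597]
eef_rot: [3.142, -0.0, 1.935]
force: [-0.0, -0.6, 0.2]
gripper_width: 0.318
gripper_force: 0.0
```

Run:
```python
from h import *
s=manip.state();print(s["time_s"],s["ee_pos"],s["eef_rot"])
im=manip.capture("wrist");cv2.imwrite("pics/w7.png",im);k=cam("wrist");np.savez("w7.npz",K=k[0],R=k[1],t=k[2])
si=manip.capture("side");cv2.imwrite("pics/s4.png",si)
a,b=proj(k,(.5505,-.0765,.144)),proj(k,(.5247,-.0068,.08));print(a,b)
o=np.zeros((560,800,3),np.uint8)
f=lambda u,v:(255*(cv2.resize(im[v-40:v+40,u-19:u+19],(266,560),interpolation=cv2.INTER_CUBIC)/255.)**.55).astype(np.uint8)
o[:,:266]=f(int(a[0]),int(a[1]));o[:,266:532]=f(int(b[0]),int(b[1]));o[:400,532:]=cv2.resize(si[160:290,210:297],(268,400))
print(int(a[0])-19,int(a[1])-40,int(b[0])-19,int(b[1])-40)
cv2.imwrite("pics/c7.png",o)
```

```text
11.8 [ 0.5503 -0.076   0.2597] [ 3.1415 -0.0003  1.9348]
[257.8106 181.1212] [258.6539  90.7328]
238 141 239 50
```

View pics/c7.png

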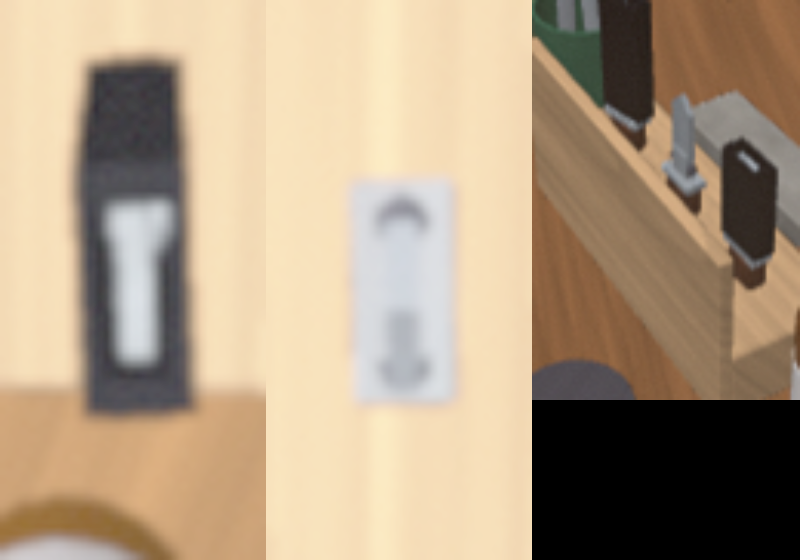

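The long guard sits down on its bolster. The short guard's top spans panel (78–192, 163–410) and the bare short bolster (349–455, 180–402). I convert both.

Run:
```python
from h import *
d=np.load("w7.npz");k=(d["K"],d["R"],d["t"])
def rect(P,o,pan,z):
    Q=np.array([onz(k,((p[0]-pan+.5)/7-.5+o[0],(p[1]+.5)/7-.5+o[1]),z) for p in P]);v=(Q[0]+Q[1]-Q[2]-Q[3])/2
    print(Q.mean(0),"yaw",np.arctan2(-v[0],v[1]),np.linalg.norm(v))
rect([(78,163),(185,163),(192,409),(88,410)],(238,141),0,.144)
rect([(349,180),(455,182),(455,400),(356,402)],(239,50),266,.08)
print(np.array([.5247,-.0077]), "tin/bottle"); plan((.5505,-.0765,.108),1.94,1)
```

```text
[ 0.55   -0.0774  0.144 ] yaw 0.39445984524256417 0.0326629553035394
[ 0.5245 -0.0075  0.08  ] yaw 0.37954233863756526 0.030099723031836077
[ 0.5247 -0.0077] tin/bottle
t 11.9 total dp cm [-0.0265  0.0012 15.1796] rot [ 0.0002 -0.     -0.0057]
[-0.03  0.   15.18] [ 0.    -0.    -0.006]
```

send_rows --deltas '[{"dp": [-0.1,-0.07,2],"delta_rot": [0,0,-0.02]},{"dp": [0,0,3],"delta_rot": [0,0,0]},{"dp": [0,0,3],"delta_rot": [0,0,0]},{"dp": [0,0,3],"delta_rot": [0,0,0]},{"dp": [0,0,2.5],"delta_rot": [0,0,0]},{"dp": [0,0,1.8],"delta_rot": [0,0,0]},{"dp": [0,0,0],"delta_rot": [0,0,0]},{"dp": [0,0,0],"delta_rot": [0,0,0]},{"dp": [0,0,0],"delta_rot": [0,0,0]}]'

```text
time_s: 12.8
ee_pos: [0.551, -0.0779, 0.1078]
eef_rot: [3.14, 0.001, 1.954]
force: [-0.3, 0.3, 0.3]
gripper_width: 0.318
gripper_force: 0.0
```

send_rows --deltas '[{"dp": [0,0,0],"delta_rot": [0,0,0]},{"dp": [0,0,0],"delta_rot": [0,0,0]},{"dp": [0,0,0],"delta_rot": [0,0,0]},{"dp": [0,0,0],"delta_rot": [0,0,0]},{"dp": [0,0,0],"delta_rot": [0,0,0]}]' --gripper 255 --grip_force 25

```text
time_s: 13.3
ee_pos: [0.5505, -0.0778, 0.1074]
eef_rot: [3.141, 0.0, 1.954]
force: [-0.1, 0.2, 7.1]
gripper_width: 0.168
gripper_force: 25.0
```

send_rows --deltas '[{"dp": [0,0,-0.5],"delta_rot": [0,0,0]},{"dp": [0,0,-0.6],"delta_rot": [0,0,0]},{"dp": [0,0,-1.0],"delta_rot": [0,0,0]},{"dp": [0,0,-1.5],"delta_rot": [0,0,0]},{"dp": [0,0,-2],"delta_rot": [0,0,0]},{"dp": [0,0,-2],"delta_rot": [0,0,0]},{"dp": [0,0,-0.9],"delta_rot": [0,0,0]},{"dp": [0,0,0],"delta_rot": [0,0,0]},{"dp": [0,0,0],"delta_rot": [0,0,0]},{"dp": [0,0,0],"delta_rot": [0,0,0]},{"dp": [0,0,0],"delta_rot": [0,0,0]}]'

```text
time_s: 14.4
ee_pos: [0.5495, -0.0777, 0.1908]
eef_rot: [-3.14, -0.001, 1.954]
force: [0.2, 0.3, -0.4]
gripper_width: 0.166
gripper_force: 25.0
```

Run:
```python
from h import *
plan((.5245,-.0077,.195),1.945,5)
```

```text
t 14.4 total dp cm [ 7.4238  0.2932 -0.4104] rot [-0.0016 -0.0009  0.0089]
[ 1.48  0.06 -0.08] [-0.    -0.     0.002]
[ 1.48  0.06 -0.08] [-0.    -0.     0.002]
[ 1.48  0.05 -0.08] [-0.    -0.     0.002]
[ 1.49  0.05 -0.08] [-0.    -0.     0.002]
[ 1.49  0.05 -0.08] [-0.    -0.     0.002]
```

send_rows --deltas '[{"dp": [1.48,0.06,0],"delta_rot": [0,0,0.002]},{"dp": [1.48,0.06,0],"delta_rot": [0,0,0.002]},{"dp": [1.48,0.06,0],"delta_rot": [0,0,0.002]},{"dp": [1.49,0.05,0],"delta_rot": [0,0,0.002]},{"dp": [1.49,0.05,0],"delta_rot": [0,0,0]},{"dp": [0,0,0],"delta_rot": [0,0,0]},{"dp": [0,0,0],"delta_rot": [0,0,0]},{"dp": [0,0,0],"delta_rot": [0,0,0]},{"dp": [0,0,0],"delta_rot": [0,0,0]},{"dp": [0,0,0],"delta_rot": [0,0,0]},{"dp": [0,0,0],"delta_rot": [0,0,0]}]'

```text
time_s: 15.5
ee_pos: [0.5253, -0.0082, 0.1917]
eef_rot: [3.142, 0.0, 1.945]
force: [-0.6, -0.3, -0.3]
gripper_width: 0.169
gripper_force: 25.0
```

Run:
```python
from h import *
plan((.5245,-.0077,.122),1.945,1)
```

```text
t 15.5 total dp cm [ 0.075  -0.0588  6.968 ] rot [0.0001 0.0001 0.0001]
[ 0.08 -0.06  6.97] [0. 0. 0.]
```

send_rows --deltas '[{"dp": [0.08,-0.06,0.5],"delta_rot": [0,0,0]},{"dp": [0,0,1],"delta_rot": [0,0,0]},{"dp": [0,0,1],"delta_rot": [0,0,0]},{"dp": [0,0,1],"delta_rot": [0,0,0]},{"dp": [0,0,0],"delta_rot": [0,0,0]},{"dp": [0,0,0],"delta_rot": [0,0,0]}]'

```text
time_s: 16.1
ee_pos: [0.5241, -0.0073, 0.1562]
eef_rot: [-3.141, -0.0, 1.946]
force: [-0.4, -1.0, -0.2]
gripper_width: 0.167
gripper_force: 25.0
```

send_rows --deltas '[{"dp": [0,0,1],"delta_rot": [0,0,0]},{"dp": [0,0,1],"delta_rot": [0,0,0]},{"dp": [0,0,1],"delta_rot": [0,0,0]},{"dp": [0,0,0.4],"delta_rot": [0,0,0]},{"dp": [0,0,0],"delta_rot": [0,0,0]},{"dp": [0,0,0],"delta_rot": [0,0,0]}]' --grip_force 40

```text
time_s: 16.7
ee_pos: [0.5244, -0.0072, 0.1226]
eef_rot: [-3.142, -0.0, 1.946]
force: [-0.3, -0.1, 0.6]
gripper_width: 0.164
gripper_force: 40.0
```

send_rows --deltas '[{"dp": [0,0,0.4],"delta_rot": [0,0,0]},{"dp": [0,0,0.4],"delta_rot": [0,0,0]},{"dp": [0,0,0.4],"delta_rot": [0,0,0]},{"dp": [0,0,0.4],"delta_rot": [0,0,0]},{"dp": [0,0,0.15],"delta_rot": [0,0,0]},{"dp": [0,0,0],"delta_rot": [0,0,0]},{"dp": [0,0,0],"delta_rot": [0,0,0]}]'

```text
time_s: 17.4
ee_pos: [0.5242, -0.0074, 0.1072]
eef_rot: [3.141, 0.0, 1.946]
force: [-5.4, 1.4, 23.7]
gripper_width: 0.166
gripper_force: 40.0
```

Home height again (0.1072, against 0.1074 at the grasp), with a hard stop at 24 N. I release, rise and check.

send_rows --deltas '[{"dp": [0,0,-0.2],"delta_rot": [0,0,0]},{"dp": [0,0,0],"delta_rot": [0,0,0]},{"dp": [0,0,0],"delta_rot": [0,0,0]},{"dp": [0,0,0],"delta_rot": [0,0,0]}]' --gripper 174

```text
time_s: 17.8
ee_pos: [0.5242, -0.0072, 0.1068]
eef_rot: [-3.141, -0.0, 1.946]
force: [0.3, 0.3, 0.3]
gripper_width: 0.319
gripper_force: 0.0
```

send_rows --deltas '[{"dp": [0,0,-2],"delta_rot": [0,0,0]},{"dp": [0,0,-3],"delta_rot": [0,0,0]},{"dp": [0,0,-4],"delta_rot": [0,0,0]},{"dp": [0,0,-4],"delta_rot": [0,0,0]},{"dp": [0,0,-4],"delta_rot": [0,0,0]},{"dp": [0,0,0],"delta_rot": [0,0,0]},{"dp": [0,0,0],"delta_rot": [0,0,0]},{"dp": [0,0,0],"delta_rot": [0,0,0]},{"dp": [0,0,0],"delta_rot": [0,0,0]}]'

```text
time_s: 18.7
ee_pos: [0.5234, -0.0072, 0.2756]
eef_rot: [-3.138, -0.001, 1.946]
force: [-0.2, 0.2, -0.2]
gripper_width: 0.321
gripper_force: 0.0
```

Run:
```python
from h import *
im=manip.capture("side");cv2.imwrite("pics/s9.png",im)
cv2.imwrite("pics/c9.png",cv2.resize(im[150:330,160:340],(600,600),interpolation=cv2.INTER_CUBIC))
```

```text
(no output)
```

View pics/c9.png

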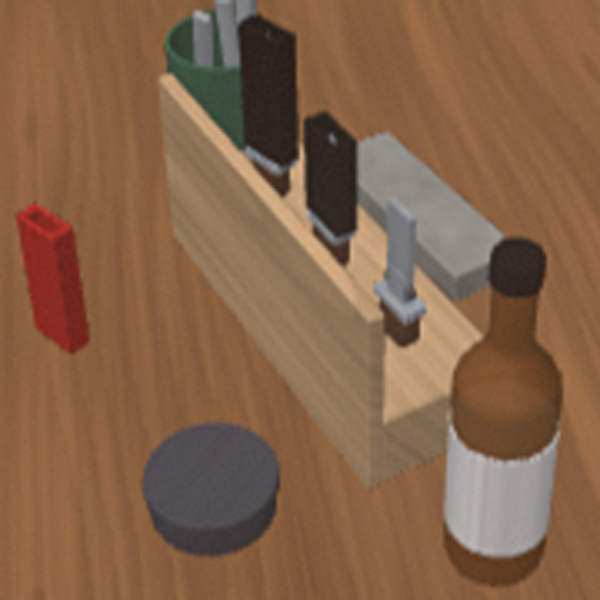

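Both guards rest on their bolsters, at crop (272,155) and (330,225). The square-ended knife is bare at (400,250), and the bystanders have not moved.

```bash
python3 -c "
from rig import manip
print(manip.sign_off())"
```

```text
the job is handed in; nothing more can be done
None
```

The job is handed in: both guards are home on the right pointed knives, the square-ended knife is bare, nothing else was moved, and the gripper has let go and is clear of the rack.

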